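# Fetch the case key from the bit drawer and hold the case lock turned

### The job

Pull the drawer of the small black tool cabinet all the way out to its stop and leave it open, then take the flat-headed key out of the rack in it and push it fully home into the keyway in the top of the grey tool case; the pins inside are sticky, so press firmly and wiggle it a little if it catches. With the key home, turn it a quarter turn clockwise (seen from above) and finish while still gripping it and holding it turned against the lock's return spring. Leave the other tools where they are.

Things in the scene. Friction and masses are not known exactly. Their poses are not given: they have to be found in the camera images.
- drawer (a joint): How far the drawer is out, m: 0 shut, 0.110 at its stop. It slides along its own -x (its front, towards the robot). Its rail drags with a few N and it stays where it is left.
- drawer_handle (a point): Middle of the drawer's steel bar handle (round bar 10 mm thick, 110 mm long, 45 mm in front of the drawer's face, 125 mm above the table; moves with the drawer). The cabinet is 240 deep (x), 220 wide (y), 160 mm high, fixed to the bench. Axes: x from the front into the cabinet, y along the bar, z up.
- key_bow (a point): Centre of the key's head: flat black block 26 wide (key's x), 10 thick (y), 34 mm high (z up), on a steel collar disc 24 mm across, 4 mm thick (17 to 21 mm below this point). Half a turn about z makes no difference. Loose, 60 g; stands upright in one of two round holes 76 mm apart, the collar on an aluminium rack (top 95 mm above the table), inside the drawer: reachable only with the drawer out.
- key_collar (a point): Centre of the underside of the key's collar, 21 mm below key_bow, same axes; lies on the lock's face when the key is home. Below it is the steel blade, 14 wide (x), 5 thick (y), 33 mm long, lower edges rounded, with a 5 mm round neck 15 to 23.5 mm below the collar.
- nutdriver_mid (a point): The other tool in the rack's other hole, round head 22 mm in diameter on the same collar, 28 mm high above the rack; this point is 16 mm above the rack. To be left in its hole (it rides along with the drawer).
- lock_mouth (a point): Middle of the keyway at the lock's face, in a steel boss (52 mm across) on the grey tool case (240 deep, 220 wide, 100 mm high, fixed). Face: brass, 40 mm across, level with the boss, 112 mm above the table. The keyway runs straight down, 16.5 long (this point's x), 7 mm wide (y), with a 2.5 mm chamfer. Axes fixed to the case, z up; they do not turn with the lock.
- lock (a joint): Angle of the lock, rad: 0 at rest, keyway along the case's x; grows clockwise seen from above; stop at 1.60. A spring (0.03 to 0.11 N m) turns it back when let go. The key has about 0.15 rad of play. Two pairs of spring pins in the keyway resist it by about 5 to 10 N; under them a fixed plate lets the lock turn only with the key home (collar on the face, 33 mm of blade inside).
- carousel_mid (a point): Middle of a round bit holder 60 mm in diameter, 38 mm high with its bits, standing on the case behind the lock; leave alone.
- bitblock_mid (a point): Middle of a grey block with standing bits, 50 x 90 x 46 mm high, on the table; leave alone.
- stubby_mid (a point): Middle of a stubby screwdriver standing on its handle on top of the cabinet, 38 mm in diameter, 95 mm high; leave alone.

How it is judged (in metres and radians):
On the way, in this order (a step that is already met when the one before it is completed fails the run):
1. the drawer is out to its stop (value of joint drawer above 0.104 m), for 0.2 s.
2. the key is out of its rack (height (world z) of key_collar above 0.134 m), for 0.1 s.
3. the key is fully home in the lock, not yet turned (z of key_collar in the frame of lock_mouth below 0.0025 m and horizontal distance between key_collar and lock_mouth below 0.004 m and value of joint lock below 0.3 rad), for 0.1 s.
4. the lock is turned a quarter with the key (value of joint lock above 1.25 rad and z of key_collar in the frame of lock_mouth below 0.0035 m), for 0.3 s.
At the end, for the whole second after the job is handed in: The lock stands at least 1.25 rad clockwise (a quarter turn, less 18 degrees for play) and still, with the key home (collar within 3.5 mm of the lock's face and 5 mm of its axis) and gripped by the fingers with more than 2 N; the drawer is still out at least 100 of its 110 mm (all of step 4 and horizontal distance between key_collar and lock_mouth below 0.005 m and contact force between the fingers and key above 2 N and velocity of joint lock between -0.1 and 0.1 rad/s and value of joint drawer above 0.1 m); the arm keeps its last pose, push and grip.
It fails at once if the other tool in the rack is pulled out or tipped (height (world z) of nutdriver_mid above 0.126 m or angle between nutdriver_mid's own z axis and vertical above 0.5 rad).
It fails at once if the bit holder on the case is shifted (distance of carousel_mid from where it was at the start of the episode above 0.03 m).
It fails at once if the block of bits is shifted (distance of bitblock_mid from where it was at the start of the episode above 0.03 m).
It fails at once if the stubby screwdriver is shifted or knocked over (distance of stubby_mid from where it was at the start of the episode above 0.03 m).
It fails at once if the lock is forced round without the key home (value of joint lock above 0.5 rad and z of key_collar in the frame of lock_mouth above 0.006 m).
It also fails if it takes over 58 s, if anything falls off the work surface, if the arm or the gripper's body presses on something with over 40 N, if the wrist force passes 120 N, or if a joint passes its speed limit or range.

### The arm

A 6-joint arm with a two-finger parallel gripper is mounted at the origin on the work surface. World frame = base frame: x ahead of the robot, y to its left, z up, the work surface at z = 0. Lengths are in mm, angles in degrees, forces in N, time in s.
With the tool pointing down it reaches from about 375 to 825 mm from the base axis. Payload 5.5 kg.
Tool frame: the origin (TCP) lies midway between the tips of the shut fingers; the grasp point (between the pads) lies 19 mm behind it; x points along the fingers, y is the direction in which the jaws open and shut, and the axes are right-handed (so a half turn about x gives the same grasp; the last joint's range is limited). The gripper opens to 85 mm and grips with 20 to 120 N. Pads are 22 mm wide; open, the fingers measure 114 mm over their backs; the gripper's body (76 mm by 85 mm) begins 54 mm behind the grasp point. The pads swing forward as they close: fully open they stand 13 mm farther back than shut.
Start: joints at [-64.286, 17.962, -2.699, 69.339, 0, 90], TCP at [260.327, -540.578, 231.299] pointing down, gripper open.
Joint ranges: [-152.73, 152.73], [-39.44, 99.34], [-58.76, 71.6], [-118.89, 123.64], [-81.53, 83.1], [-180, 180]. Speed limits (degrees/s): [136.94, 136.94, 172.46, 180, 180, 180].

### API

Orientations are given as [roll, pitch, yaw] about the fixed x, y, z axes, in that order (R = Rz(yaw) Ry(pitch) Rx(roll)).
In Python, from plant import r, imaging gives the robot as it stands. The module is installed in compiled form; this text tells all that it offers.
- The arm moves only by the tool move_arm, never from a script. Its arguments are lists of equal length, an entry for each row: "delta_pos": the shift along the tool's x, y, z in m, a list of three; "turn": the turn about the tool's x in degrees. A call has 1 to 12 rows; each row is the pose to reach, as a shift and turn from the pose measured when the call began, along the tool's axes at that moment; what a row does not reach only later rows make up. A row lasts 1/12 s, in which the tool goes at most 41.7 mm and 7.16 degrees, less where a joint would pass 70% of its speed; a pose out of reach is approached as far as the arm can. A call with a gripper value outside its range is refused whole. "gripper" is the gripper's target within -1 to 1 (fully open at 1, half-way at 0, shut at -1), set as the call begins (left out, the last holds). The fingers move at their own pace and stop on an object; the grip force is fixed at half the most. Time passes only in rows, so rows that repeat a pose let the fingers close. It gives the time, the measured TCP pose, the force and the opening at its end, in the units of the state.
- r.sense(): the state, without advancing time (a new reading comes with each control period).
- imaging.get_image(name): name is "scene" or "top"; returns a dict with "img" (384x512x3 uint8, blue, green, red), "camera_matrix" (3x3 intrinsics, pixels), "world_to_cam" (4x4, takes a point from world to camera coordinates). Camera axes: x right, y up, looking along -z (the intrinsics and any distortion apply to the point x, -y, -z); pixel columns grow to the right and rows downward; lengths in mm; the calibration is good to about 2 mm. A picture is of the moment at which its call begins. There is no depth.
- r.hand_in(): hands the job in, once; it reports no verdict.
The state is a dict: "clock": time; "joints": joint angles; "dq": joint speeds; "tau": joint torques, N m; "tool_pos": TCP position; "tool_rot": TCP orientation; "contact_force": force on the tool from outside, world axes, zero at the start; "torque": the same for the moment, N m; "opening": finger opening in mm.
Only numpy, scipy, OpenCV 4.12 (cv2) and the standard library are available. Lean on these libraries where they do the work, as an engineer would, in place of code of your own. Each camera call takes 0.05 s, during which the arm holds its last target.

## Working session

There is one attempt and no reset: what is moved stays moved. The work goes in short steps, Python scripts to look and compute and a tool call to move; the robot and the scene stay as the last step left them, time stands still between calls to the robot, and variables do not carry over. Pictures are saved under pics/ and viewed, and the job is handed in when it is done.

Besides the shell and the picture viewer there is one more tool, called after "Emit:" as name([rows], argument=value, ...), one row to a line, values as JSON. move_arm: Moves the arm, as the interface text tells. Its arguments: {"type":"object","properties":{"delta_pos":{"type":"array"},"turn":{"type":"array"},"gripper":{"type":"number"}},"required":["delta_pos","turn"]}

```bash
mkdir -p pics; python3 - <<'E'
from plant import r, imaging
import cv2
s=r.sense();print(s)
for n in("scene","top"):
    d=imaging.get_image(n);cv2.imwrite(f"pics/{n}0.png",d["img"]);print(n,d["camera_matrix"],d["world_to_cam"],[k for k in d])
E
```

```text
{'clock': 0.0, 'joints': array([-6.42865903e+01,  1.80044560e+01, -2.75524404e+00,  6.93376195e+01,
       -1.30036643e-03,  9.00023292e+01]), 'dq': array([ 0.06596509, -0.10880645, -0.01462912, -0.12347117,  0.01874026,
        0.1066964 ]), 'tau': array([-8.16037100e-04, -5.39584458e+01,  3.39755201e+01,  1.93342462e-02,
       -1.18908033e-04, -1.35660017e-08]), 'tool_pos': array([ 260.06744959, -540.07405526,  230.42399567]), 'tool_rot': array([-89.23214121,  89.90267176, 116.47894044]), 'contact_force': array([0.3753769 , 0.48719125, 0.25635931]), 'torque': array([ 0.0432567 , -0.05510687,  0.05176258]), 'opening': 85.2826363501648}
scene [[446.81033471   0.         253.97910275]
 [  0.         446.81033471 185.10102188]
 [  0.           0.           1.        ]] [[ 6.78804842e-03  9.99713348e-01  2.29596006e-02  2.73697829e+00]
 [-5.62981509e-01 -1.51550174e-02  8.26330530e-01  2.26639798e+02]
 [ 8.26441615e-01 -1.85350022e-02  5.62717257e-01 -1.55519377e+03]
 [ 0.00000000e+00  0.00000000e+00  0.00000000e+00  1.00000000e+00]] ['img', 'camera_matrix', 'world_to_cam']
top [[381.62476735   0.         256.40303564]
 [  0.         381.62476735 194.69983975]
 [  0.           0.           1.        ]] [[ 1.79080663e-02 -9.99738913e-01  1.41917749e-02 -2.51505282e+01]
 [ 9.92867263e-01  1.94547480e-02  1.17627001e-01 -6.07021677e+02]
 [-1.17872388e-01  1.19840765e-02  9.92956435e-01 -1.01528322e+03]
 [ 0.00000000e+00  0.00000000e+00  0.00000000e+00  1.00000000e+00]] ['img', 'camera_matrix', 'world_to_cam']
```

View pics/scene0.png

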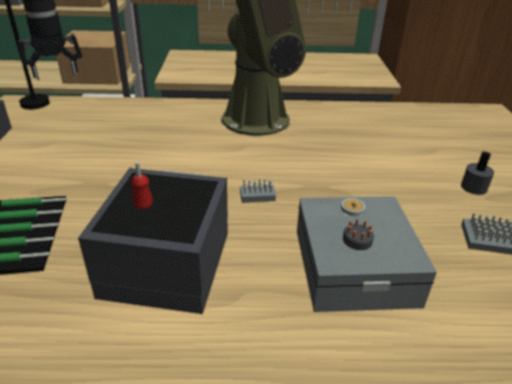

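View pics/top0.png

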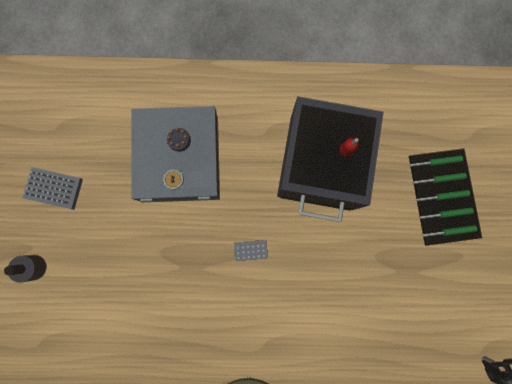

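```bash
cat > h.py <<'E'
from plant import r, imaging
import cv2, numpy as np
def shot(n,name,x0=0,y0=0,x1=512,y1=384):
    d=imaging.get_image(n); c=d["img"][y0:y1,x0:x1]
    k=min(800/c.shape[1],600/c.shape[0]); k=int(k) if k>1 else 1
    cv2.imwrite(f"pics/{name}.png",cv2.resize(c,None,fx=k,fy=k,interpolation=cv2.INTER_CUBIC)); print(name,"k",k,"off",x0,y0)
    return d
def bp(d,u,v,z):
    K=d["camera_matrix"];W=d["world_to_cam"]
    q=np.linalg.solve(K,[u,v,1]); ray=np.array([q[0],-q[1],-q[2]])
    R=W[:3,:3];c=-R.T@W[:3,3]; w=R.T@ray
    return c+w*(z-c[2])/w[2]
def pr(d,p):
    W=d["world_to_cam"];q=W[:3,:3]@np.array(p)+W[:3,3];q=d["camera_matrix"]@[q[0],-q[1],-q[2]];return q[:2]/q[2]
E
python3 - <<'E'
from h import *
d=cv2.imread("pics/top0.png")
def c(n,x0,y0,x1,y1,k):cv2.imwrite(f"pics/{n}.png",cv2.resize(d[y0:y1,x0:x1],None,fx=k,fy=k,interpolation=cv2.INTER_CUBIC))
c("cab",270,90,390,230,4)
c("lock",125,100,225,205,5)
E
```

```text
(no output)
```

View pics/cab.png

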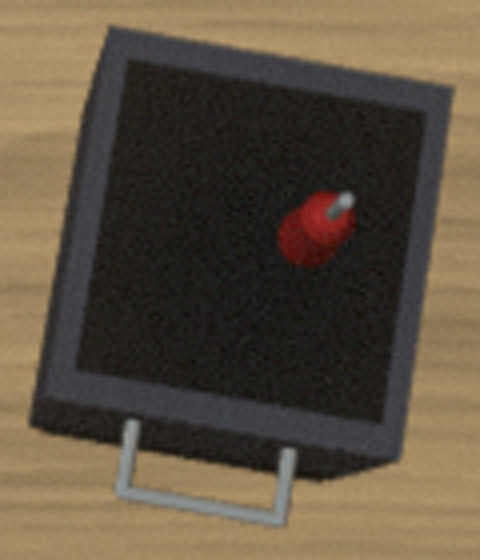

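View pics/lock.png

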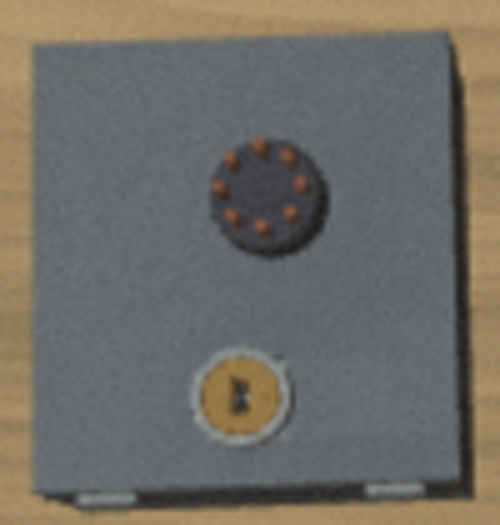

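```bash
python3 - <<'E'
from h import *
d=imaging.get_image("top")
C=lambda u,v,z:bp(d,u,v,z)
g=lambda u,v,z:C(270+u/4,90+v/4,z)
l=lambda u,v,z:C(125+u/5,100+v/5,z)
a,b=g(125,493,125),g(280,522,125)
print("handle",a,b,(a+b)/2,np.linalg.norm(a-b),np.degrees(np.arctan2(*(a-b)[[1,0]]))-90)
P=[g(112,27,160),g(453,88,160),g(400,460,160),g(32,428,160)]
print("cab",P)
for i,j in((3,0),(2,1)):
  e=P[j]-P[i];print(np.linalg.norm(e),np.degrees(np.arctan2(e[1],e[0])))
for i,j in((1,0),(2,3)):
  e=P[j]-P[i];print(np.linalg.norm(e),np.degrees(np.arctan2(e[1],e[0]))-90)
P=[l(33,46,100),l(449,33,100),l(461,480,100),l(33,490,100)]
print("case",P)
for i,j in((3,0),(2,1)):
  e=P[j]-P[i];print(np.linalg.norm(e),np.degrees(np.arctan2(e[1],e[0])))
for i,j in((1,0),(2,3)):
  e=P[j]-P[i];print(np.linalg.norm(e),np.degrees(np.arctan2(e[1],e[0]))-90)
print("lock",l(240,397,112))
print("car",l(266,195,138)); print("stub",g(325,220,250), "blk",C(251,250,40))
s=r.sense();print(s['tool_pos'],s['tool_rot'],s['clock'])
from scipy.spatial.transform import Rotation as Ro
print(Ro.from_euler('xyz',s['tool_rot'],degrees=True).as_matrix().round(3))
E
```

```text
handle [ 552.15432152 -126.07324944  125.        ] [ 535.7887989  -223.47521257  125.        ] [ 543.97156021 -174.774231    125.        ] 98.7672655893592 -9.537775830545883
cab [array([ 842.01894215, -112.14338867,  160.        ]), array([ 807.36192357, -326.09673194,  160.        ]), array([ 572.87440312, -288.75122112,  160.        ]), array([588.07225529, -64.79838719, 160.        ])]
258.3224127545648 -10.560794613925074
237.4428024323955 -9.049176643390707
216.7421095088871 -9.201079934925843
224.46791872395082 -3.8822449820796265
case [array([820.90564641, 320.99555166, 100.        ]), array([833.07140596, 101.6428916 , 100.        ]), array([594.42868548,  88.12229966, 100.        ]), array([584.95913651, 307.72351451, 100.        ])]
236.31949243010462 3.219506022747437
239.0254263503202 3.2426950416172016
219.68977031064188 3.174492058294774
219.80529093106483 2.4691542369203887
lock [633.59504883 201.2152426  112.        ]
car [732.84009462 187.19546417 138.        ]
stub [ 697.84105808 -220.90174607  250.        ] blk [456.44216581  -1.83527298  40.        ]
[ 260.15325877 -540.1965186   230.64419782] [-92.15649048  89.9264922  113.55737606] 0.15
[[-0.001  0.434 -0.901]
 [ 0.001 -0.901 -0.434]
 [-1.    -0.001 -0.   ]]
```

```bash
cat >> h.py <<'E'
from scipy.spatial.transform import Rotation as Ro
def st():
    s=r.sense();R=Ro.from_euler('xyz',s['tool_rot'],degrees=True).as_matrix()
    print("t%.2f"%s['clock'],"pos",s['tool_pos'].round(1),"yang %.1f"%np.degrees(np.arctan2(R[1,1],R[0,1])),"tilt",R[:,0].round(3),"F",s['contact_force'].round(1),"T",s['torque'].round(2),"op %.1f"%s['opening'],"j",s['joints'].round(0))
    return s,R
def plan(p,ang):
    s,R=st();d=R.T@(np.array(p)-s['tool_pos'])/1000
    cur=np.degrees(np.arctan2(R[1,1],R[0,1])); t=-((ang-cur+180)%360-180)
    print("delta",d.round(4),"mm",(np.linalg.norm(d)*1000).round(0),"turn %.1f"%t)
E
python3 -c "
from h import *
plan([544,-174.8,190],-9.4)"
```

```text
t0.15 pos [ 260.2 -540.2  230.6] yang -64.3 tilt [-0.001  0.001 -1.   ] F [-1.1 -0.3  0.3] T [-0.02 -0.04  0.02] op 85.2 j [-64.  18.  -3.  69.   0.  90.]
delta [ 0.0409 -0.206  -0.4143] mm 464.0 turn -54.9
```

Emit:
move_arm([
  [0.0409, -0.206, -0.4143],
  [0.0409, -0.206, -0.4143],
  [0.0409, -0.206, -0.4143],
  [0.0409, -0.206, -0.4143],
  [0.0409, -0.206, -0.4143],
  [0.0409, -0.206, -0.4143],
  [0.0409, -0.206, -0.4143],
  [0.0409, -0.206, -0.4143],
  [0.0409, -0.206, -0.4143],
  [0.0409, -0.206, -0.4143],
  [0.0409, -0.206, -0.4143],
  [0.0409, -0.206, -0.4143],
], turn=[-54.9, -54.9, -54.9, -54.9, -54.9, -54.9, -54.9, -54.9, -54.9, -54.9, -54.9, -54.9], gripper=-0.3)

```text
clock: 1.15
tool_pos: [546.9, -169.7, 189.1]
tool_rot: [-174.2, 89.8, 86.7]
contact_force: [-0.5, -0.1, 0.2]
opening: 29.8
```

```bash
python3 -c "
from h import *
plan([544,-174.8,106],-9.4)
shot('top','t1',270,90,390,260)
shot('scene','s1',60,120,260,320)"
```

```text
t1.15 pos [ 546.9 -169.7  189.1] yang -9.1 tilt [ 0.     0.004 -1.   ] F [-0.5 -0.1  0.2] T [-0.03  0.01  0.02] op 29.8 j [-17.  16. -11.  63.   0.  82.]
delta [ 0.083  -0.002   0.0058] mm 83.0 turn 0.3
t1 k 3 off 270 90
s1 k 3 off 60 120
```

View pics/t1.png

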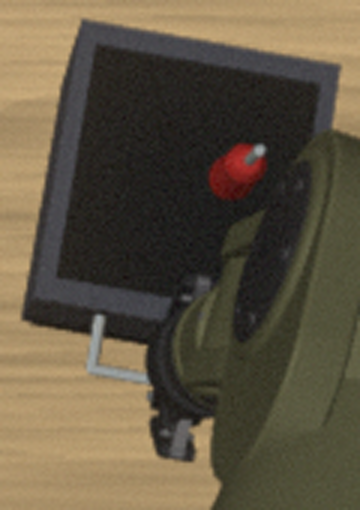

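View pics/s1.png

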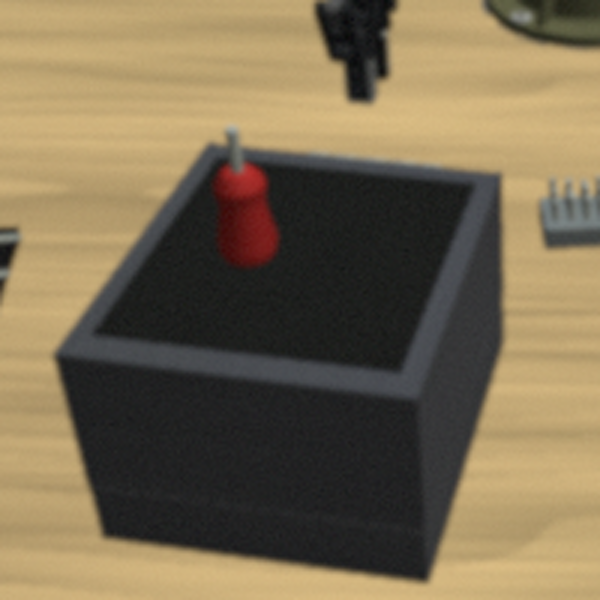

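The gripper is above the bar, and the handle is partly hidden in the top view. Scene view shows it clear of the cabinet; I'll descend over the bar.

Emit:
move_arm([
  [0.02, -0.002, 0.006],
  [0.04, -0.002, 0.006],
  [0.06, -0.002, 0.006],
  [0.075, -0.002, 0.006],
  [0.083, -0.002, 0.006],
  [0.083, -0.002, 0.006],
  [0.083, -0.002, 0.006],
], turn=[0.3, 0.3, 0.3, 0.3, 0.3, 0.3, 0.3])

```text
clock: 1.83
tool_pos: [540.9, -179.4, 106.5]
tool_rot: [-110.5, 89.8, 150.0]
contact_force: [0.9, -0.3, 0.5]
opening: 30.0
```

Emit:
move_arm([
  [0, 0, 0],
  [0, 0, 0],
  [0, 0, 0],
  [0, 0, 0],
  [0, 0, 0],
  [0, 0, 0],
], turn=[0, 0, 0, 0, 0, 0], gripper=-1)

```text
clock: 2.33
tool_pos: [542.0, -180.2, 108.1]
tool_rot: [22.3, 90.0, -77.2]
contact_force: [-0.7, -1.7, 6.1]
opening: 7.4
```

```bash
python3 -c "
from h import *
s,R=st()
a=np.radians(-9.4)
plan(s['tool_pos']+116*np.array([-np.cos(a),-np.sin(a),0]),-9.4)"
```

```text
t2.33 pos [ 542.  -180.2  108.1] yang -9.6 tilt [ 0.    -0.001 -1.   ] F [-0.7 -1.7  6.1] T [-0.4   0.06 -0.01] op 7.4 j [-18.  19. -18.  53.  -0.  81.]
t2.33 pos [ 542.  -180.2  108.1] yang -9.6 tilt [ 0.    -0.001 -1.   ] F [-0.7 -1.7  6.1] T [-0.4   0.06 -0.01] op 7.4 j [-18.  19. -18.  53.  -0.  81.]
delta [-0.     -0.116   0.0003] mm 116.0 turn -0.2
```

Emit:
move_arm([
  [0, -0.01, 0],
  [0, -0.022, 0],
  [0, -0.034, 0],
  [0, -0.046, 0],
  [0, -0.058, 0],
  [0, -0.07, 0],
  [0, -0.082, 0],
  [0, -0.092, 0],
  [0, -0.1, 0],
  [0, -0.106, 0],
  [0, -0.11, 0],
  [0, -0.113, 0],
], turn=[0, 0, 0, 0, 0, 0, 0, 0, 0, 0, 0, 0])

```text
clock: 3.33
tool_pos: [438.0, -163.5, 108.5]
tool_rot: [84.4, 89.2, -15.2]
contact_force: [34.5, -10.9, -41.8]
opening: 7.2
```

```bash
python3 -c "
from h import *
st()
shot('top','t2',230,90,390,280)"
```

```text
t3.33 pos [ 438.  -163.5  108.5] yang -9.5 tilt [ 0.014 -0.004 -1.   ] F [ 34.5 -10.9 -41.8] T [-2.2  -7.08  0.04] op 7.2 j [-21.   8. -32.  49.   0.  79.]
t2 k 3 off 230 90
```

View pics/t2.png

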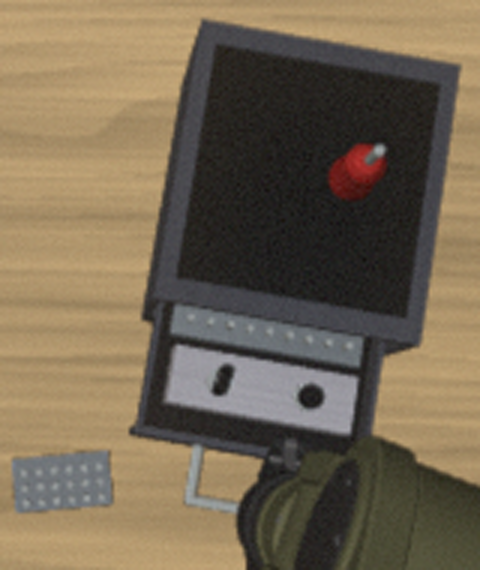

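Emit:
move_arm([
  [0, -0.004, 0],
  [0, -0.004, 0],
  [0, -0.004, 0],
  [0, -0.004, 0],
], turn=[0, 0, 0, 0])

```text
clock: 3.72
tool_pos: [438.2, -163.6, 108.3]
tool_rot: [87.2, 88.7, -12.3]
contact_force: [16.7, -5.8, -21.5]
opening: 7.4
```

```bash
python3 -c "
from h import *
st()"
```

```text
t3.72 pos [ 438.2 -163.6  108.3] yang -9.5 tilt [ 0.022 -0.005 -1.   ] F [ 16.7  -5.8 -21.5] T [-0.99 -3.22  0.11] op 7.4 j [-21.   8. -32.  48.   0.  79.]
```

Emit:
move_arm([
  [0, 0, 0],
  [0, 0, 0],
  [0, 0, 0],
  [-0.03, 0, 0],
  [-0.07, 0, 0],
  [-0.11, 0, 0],
  [-0.13, 0, 0],
  [-0.13, 0, 0],
], turn=[0, 0, 0, 0, 0, 0, 0, 0], gripper=-0.3)

```text
clock: 4.38
tool_pos: [437.7, -163.7, 243.7]
tool_rot: [85.8, 88.3, -13.7]
contact_force: [1.3, -0.3, 0.6]
opening: 30.0
```

```bash
python3 -c "
from h import *
plan([440,80,235],60)"
```

```text
t4.38 pos [ 437.7 -163.7  243.7] yang -9.5 tilt [ 0.029 -0.007 -1.   ] F [ 1.3 -0.3  0.6] T [-0.02  0.04 -0.  ] op 30.0 j [-21.   2. -20.  66.   0.  79.]
delta [ 0.007  -0.0381 -0.2407] mm 244.0 turn -69.5
```

Emit:
move_arm([
  [0.007, -0.038, -0.24],
  [0.007, -0.038, -0.24],
  [0.007, -0.038, -0.24],
  [0.007, -0.038, -0.24],
  [0.007, -0.038, -0.24],
  [0.007, -0.038, -0.24],
  [0.007, -0.038, -0.24],
  [0.007, -0.038, -0.24],
], turn=[-50, -50, -50, -50, -50, -50, -50, -50], gripper=-0.3)

```text
clock: 5.05
tool_pos: [438.8, 81.1, 234.2]
tool_rot: [34.5, 88.4, -14.5]
contact_force: [-0.1, 0.2, 0.4]
opening: 29.7
```

```bash
python3 -c "
from h import *
st()
d=shot('top','t3',260,170,370,250)
np.savez('top.npz',**{k:d[k] for k in d})
d=shot('scene','s3',60,120,270,280)
np.savez('scene.npz',**{k:d[k] for k in d})"
```

```text
t5.05 pos [438.8  81.1 234.2] yang 40.9 tilt [ 0.027 -0.007 -1.   ] F [-0.1  0.2  0.4] T [0.02 0.03 0.01] op 29.7 j [ 11.   0. -24.  65.  -1.  60.]
t3 k 7 off 260 170
s3 k 3 off 60 120
```

View pics/t3.png

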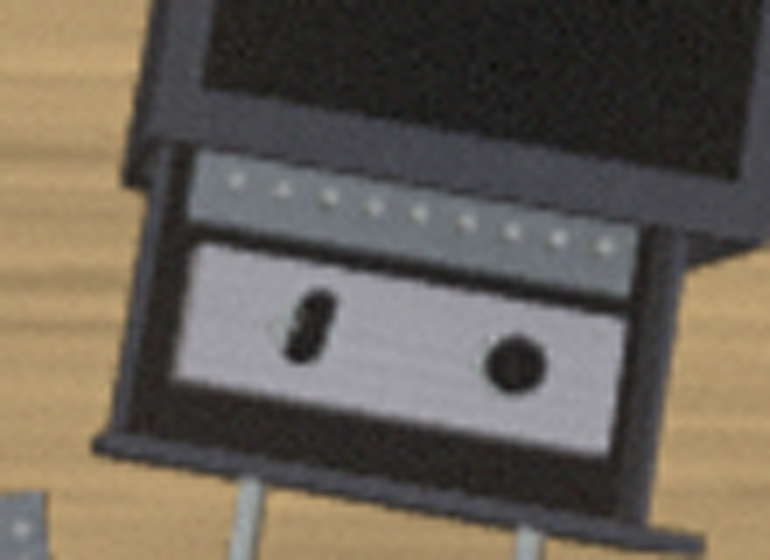

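View pics/s3.png

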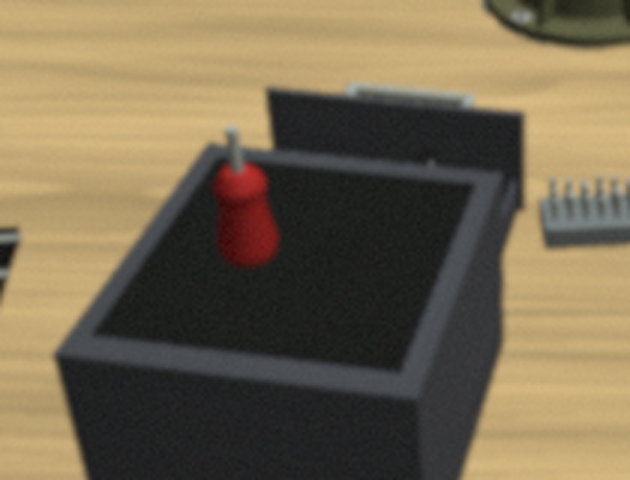

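```bash
python3 -c "
from h import *
d=np.load('top.npz');c=d['img'][200:235,285:350]
c=cv2.convertScaleAbs(c,alpha=1.4)
cv2.imwrite('pics/t3b.png',cv2.resize(c,None,fx=12,fy=12,interpolation=cv2.INTER_CUBIC))
d2=np.load('scene.npz');c=d2['img'][150:185,150:245];cv2.imwrite('pics/s3b.png',cv2.resize(c,None,fx=8,fy=8,interpolation=cv2.INTER_CUBIC))
"
```

```text
(no output)
```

View pics/t3b.png

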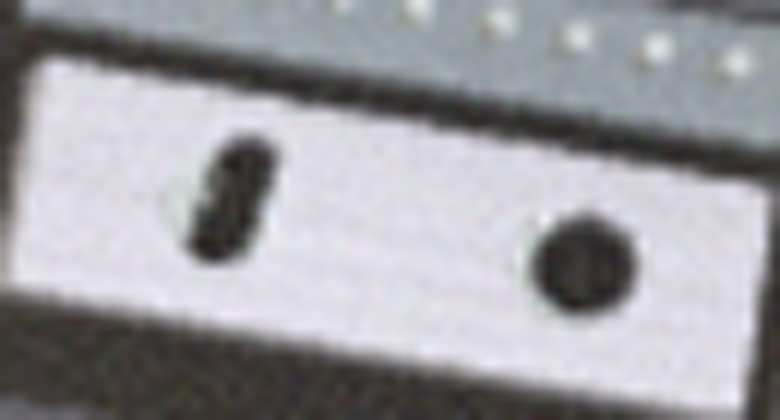

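View pics/s3b.png

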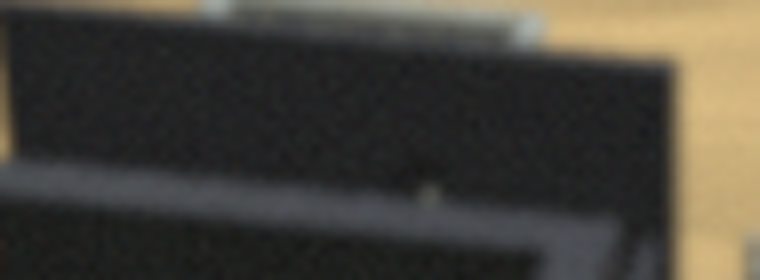

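```bash
cat > fit.py <<'E'
from h import *
from scipy.optimize import minimize
d=dict(np.load('top.npz'))
img=d['img'].astype(float).mean(2)
S=8
def sil(pts,box):
    x0,y0,x1,y1=box
    p=np.array([pr(d,q) for q in pts]); p=((p+0.5-[x0,y0])*S).astype(np.float32)
    h=cv2.convexHull(p).astype(np.int32); m=np.zeros(((y1-y0)*S,(x1-x0)*S),np.uint8); cv2.fillConvexPoly(m,h,255)
    m=cv2.GaussianBlur(m.astype(np.float32)/255,(0,0),0.6*S)
    return cv2.resize(m,(x1-x0,y1-y0),interpolation=cv2.INTER_AREA)
def keypts(x,y,a,z0=99,z1=133):
    c,s=np.cos(a),np.sin(a)
    return [(x+c*u-s*v,y+s*u+c*v,z) for u in(-13,13) for v in(-5,5) for z in(z0,z1)]
def cyl(x,y,rad,z0,z1): return [(x+rad*np.cos(t),y+rad*np.sin(t),z) for t in np.linspace(0,6.28,24) for z in(z0,z1)]
def cost(m,box):
    x0,y0,x1,y1=box; I=img[y0:y1,x0:x1]
    A=np.c_[m.ravel(),np.ones(m.size)]; w,res,_,_=np.linalg.lstsq(A,I.ravel(),rcond=None)
    return ((A@w-I.ravel())**2).sum()
bk=(298,207,311,226)
bn=(325,214,342,230)
p0=bp(d,304.3,216.5,116); best=None
for a0 in(-30,-20,-10,0):
    f=lambda v:cost(sil(keypts(v[0],v[1],np.radians(v[2])),bk),bk)
    o=minimize(f,[p0[0],p0[1],a0],method='Nelder-Mead',options=dict(initial_simplex=[[p0[0],p0[1],a0],[p0[0]+8,p0[1],a0],[p0[0],p0[1]+8,a0],[p0[0],p0[1],a0+10]]))
    print(o.x.round(2),o.fun)
    if best is None or o.fun<best.fun:best=o
n0=bp(d,333.6,221.8,111)
f=lambda v:cost(sil(cyl(v[0],v[1],11,99,123),bn),bn)
n=minimize(f,n0[:2],method='Nelder-Mead',options=dict(initial_simplex=[n0[:2],n0[:2]+[6,0],n0[:2]+[0,6]]));print(n.x,n.fun)
e=best.x[:2]-n.x;print("dist",np.linalg.norm(e),"dir",np.degrees(np.arctan2(e[1],e[0]))-90)
bx=(162,168,184,191)
E
python3 fit.py
```

```text
[ 545.24 -133.9   -21.59] 120525.12921463166
[ 545.25 -133.97  -19.81] 120702.19377120576
[ 544.87 -133.76  -19.05] 122593.53840140068
[ 545.59 -134.05  -20.97] 120913.37560345589
[ 533.07474216 -208.69518081] 68302.34196287645
dist 75.78035965877498 dir -9.235381964516193
```

```bash
python3 -c "
from h import *
d=np.load('top.npz');c=d['img'][230:265,270:350]
cv2.imwrite('pics/t3c.png',cv2.resize(c,None,fx=10,fy=10,interpolation=cv2.INTER_CUBIC))
c=d['img'][160:200,153:193]
cv2.imwrite('pics/t3l.png',cv2.resize(c,None,fx=14,fy=14,interpolation=cv2.INTER_CUBIC))
"
```

```text
(no output)
```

View pics/t3c.png

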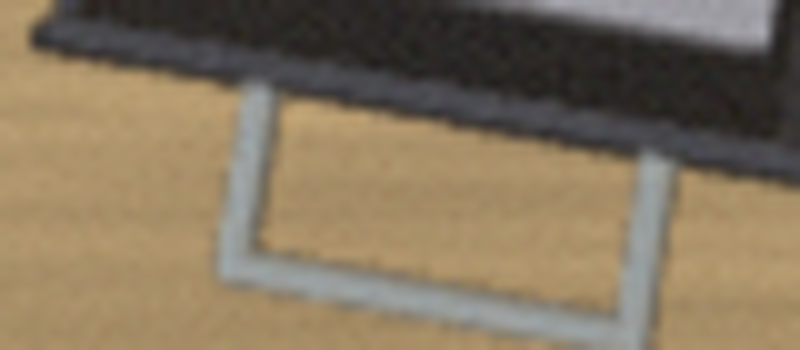

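View pics/t3l.png

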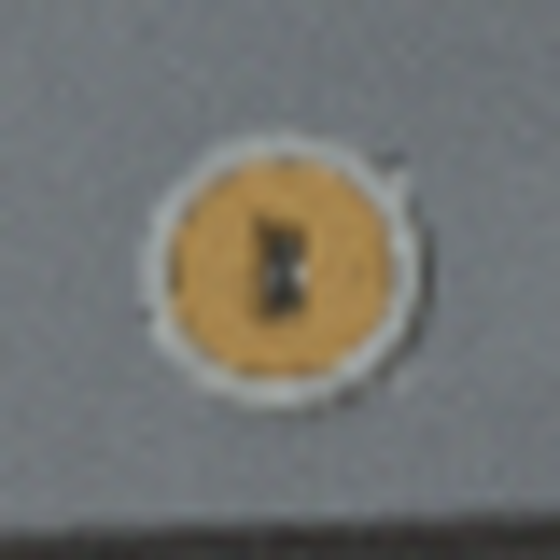

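```bash
python3 -c "
from h import *
d=dict(np.load('top.npz'))
a,b=bp(d,270+23.7-.5,230+26.8-.5,125),bp(d,270+63.2-.5,230+33.5-.5,125)
m=(a+b)/2;print(a,b,m,np.linalg.norm(a-b),np.linalg.norm(m[:2]-[544,-174.8]))
I=d['img'][160:200,153:193].astype(float)
sat=(I.max(2)-I.min(2)); br=sat-sat[:5].mean()
# saturation-weighted disc, filled
M=(cv2.resize(sat,None,fx=8,fy=8,interpolation=cv2.INTER_CUBIC)>45).astype(np.uint8)
M[(38*8-8):]=0
n,l,s,c=cv2.connectedComponentsWithStats(M);k=1+s[1:,4].argmax()
cn,_=cv2.findContours((l==k).astype(np.uint8),0,1)
h=cv2.convexHull(max(cn,key=cv2.contourArea));e=cv2.fitEllipse(h);print(e,s[k])
u=(np.array(e[0])+.5)/8-.5+[153,160];print(u,bp(d,*u,112))
K=d['camera_matrix'];W=d['world_to_cam'];print('cam',-W[:3,:3].T@W[:3,3])
"
```

```text
[ 445.04411097 -106.54339036  125.        ] [ 430.35607907 -204.52220508  125.        ] [ 437.70009502 -155.53279772  125.        ] 99.07364137286564 108.03191603849315
((159.55772399902344, 153.81881713867188), (123.36927795410156, 126.89196014404297), 72.5680923461914) [   99    94   123   121 11011]
[172.5072155  178.78985214] [635.14830283 202.54089505 112.        ]
cam [ 483.46849001   -1.16727605 1079.89108188]
```

```bash
python3 -c "
from h import *
plan([545.2,-134,185],69.5)"
```

```text
t5.15 pos [439.2  79.1 234.4] yang 40.3 tilt [ 0.028 -0.008 -1.   ] F [-0.4 -0.8  0.4] T [-0.02  0.02 -0.03] op 29.7 j [ 11.   0. -24.  65.  -1.  60.]
delta [ 0.0539 -0.0579  0.2299] mm 243.0 turn -29.2
```

Emit:
move_arm([
  [0.01, -0.058, 0.23],
  [0.01, -0.058, 0.23],
  [0.02, -0.058, 0.23],
  [0.03, -0.058, 0.23],
  [0.04, -0.058, 0.23],
  [0.05, -0.058, 0.23],
  [0.054, -0.058, 0.23],
  [0.054, -0.058, 0.23],
  [0.054, -0.058, 0.23],
], turn=[-29.2, -29.2, -29.2, -29.2, -29.2, -29.2, -29.2, -29.2, -29.2], gripper=-0.1)

```text
clock: 5.9
tool_pos: [543.7, -135.2, 183.8]
tool_rot: [6.4, 88.5, -14.4]
contact_force: [0.0, 0.9, 0.5]
opening: 38.2
```

```bash
python3 -c "
from h import *
plan([545.2,-134,103],69.5)
plan([545.2,-134,103],69.5)"
```

```text
t5.90 pos [ 543.7 -135.2  183.8] yang 69.2 tilt [ 0.025 -0.006 -1.   ] F [0.  0.9 0.5] T [ 0.01  0.01 -0.04] op 38.2 j [-14.  14. -15.  60.  -0.   7.]
delta [ 0.0808  0.0014 -0.001 ] mm 81.0 turn -0.3
t5.90 pos [ 543.7 -135.2  183.8] yang 69.2 tilt [ 0.025 -0.006 -1.   ] F [0.  0.9 0.5] T [ 0.01  0.01 -0.04] op 38.2 j [-14.  14. -15.  60.  -0.   7.]
delta [ 0.0808  0.0014 -0.001 ] mm 81.0 turn -0.3
```

Emit:
move_arm([
  [0.02, 0.0014, -0.001],
  [0.04, 0.0014, -0.001],
  [0.06, 0.0014, -0.001],
  [0.072, 0.0014, -0.001],
  [0.078, 0.0014, -0.001],
  [0.0805, 0.0014, -0.001],
  [0.0805, 0.0014, -0.001],
  [0.0805, 0.0014, -0.001],
], turn=[-0.3, -0.3, -0.3, -0.3, -0.3, -0.3, -0.3, -0.3])

```text
clock: 6.57
tool_pos: [545.8, -133.7, 104.5]
tool_rot: [6.4, 88.5, -14.1]
contact_force: [-0.3, 1.2, 0.1]
opening: 38.8
```

```bash
python3 -c "
from h import *
plan([545.2,-134,103],69.5)
shot('top','t4',260,170,370,250)
shot('scene','s4',100,90,240,200)"
```

```text
t6.57 pos [ 545.8 -133.7  104.5] yang 69.5 tilt [ 0.026 -0.007 -1.   ] F [-0.3  1.2  0.1] T [-0.02 -0.02  0.04] op 38.8 j [-14.  17. -21.  50.  -0.   7.]
delta [ 0.0015 -0.0005 -0.0005] mm 2.0 turn 0.0
t4 k 7 off 260 170
s4 k 5 off 100 90
```

View pics/t4.png

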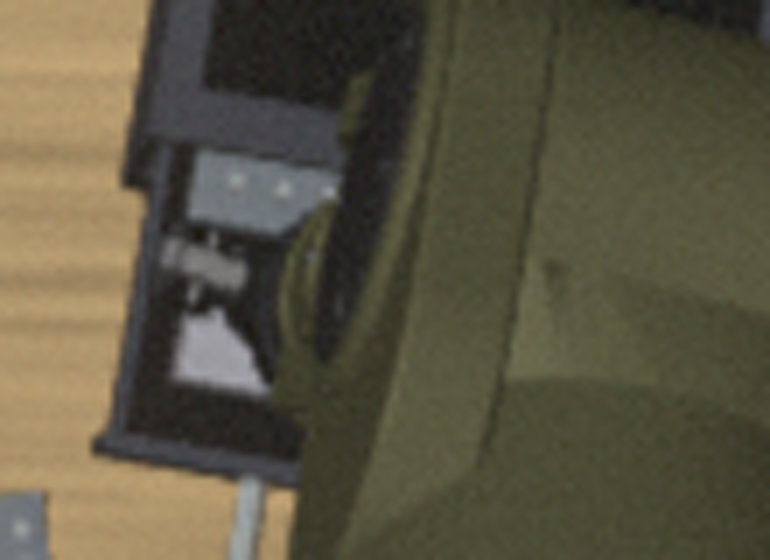

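View pics/s4.png

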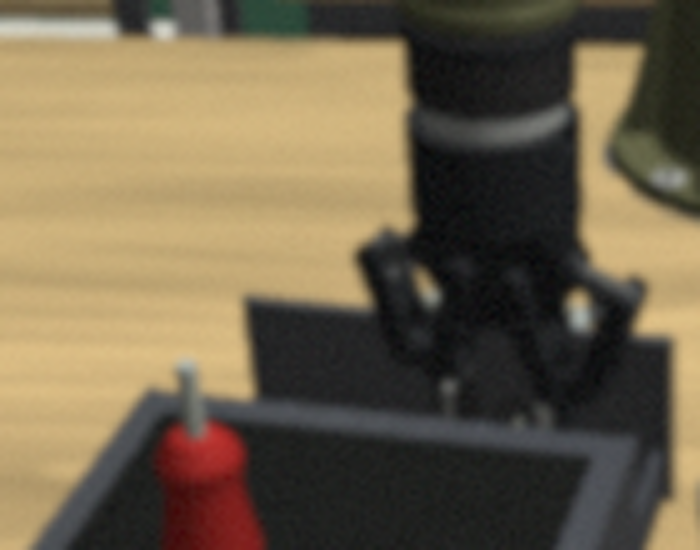

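The jaws straddle the key (fingers seen in the scene view at about columns 440–540, row 390 of the crop). Closing.

Emit:
move_arm([
  [0.001, 0, 0],
  [0.001, 0, 0],
  [0.001, 0, 0],
  [0.001, 0, 0],
  [0.001, 0, 0],
  [0.001, 0, 0],
  [0.001, 0, 0],
], turn=[0, 0, 0, 0, 0, 0, 0], gripper=-1)

```text
clock: 7.25
tool_pos: [546.5, -134.1, 104.2]
tool_rot: [6.5, 88.4, -14.0]
contact_force: [-0.5, -0.2, 6.1]
opening: 9.3
```

```bash
python3 -c "
from h import *
st()"
```

```text
t7.25 pos [ 546.5 -134.1  104.2] yang 69.5 tilt [ 0.028 -0.007 -1.   ] F [-0.5 -0.2  6.1] T [ 0.1   0.17 -0.02] op 9.3 j [-14.  17. -21.  50.  -0.   7.]
```

Emit:
move_arm([
  [-0.01, 0, 0],
  [-0.02, 0, 0],
  [-0.03, 0, 0],
  [-0.045, 0, 0],
  [-0.065, 0, 0],
  [-0.085, 0, 0],
  [-0.1, 0, 0],
  [-0.1, 0, 0],
], turn=[0, 0, 0, 0, 0, 0, 0, 0])

```text
clock: 7.92
tool_pos: [545.6, -133.9, 208.5]
tool_rot: [6.3, 88.0, -14.2]
contact_force: [0.4, -1.3, -0.8]
opening: 8.8
```

```bash
python3 -c "
from h import *
plan([635.1,202.5,205],93)
shot('scene','s5',100,60,260,190)"
```

```text
t7.92 pos [ 545.6 -133.9  208.5] yang 69.5 tilt [ 0.033 -0.008 -0.999] F [ 0.4 -1.3 -0.8] T [-0.04  0.03 -0.01] op 8.8 j [-14.  13. -13.  63.  -0.   7.]
delta [ 0.0036  0.3465 -0.0339] mm 348.0 turn -23.5
s5 k 4 off 100 60
```

View pics/s5.png

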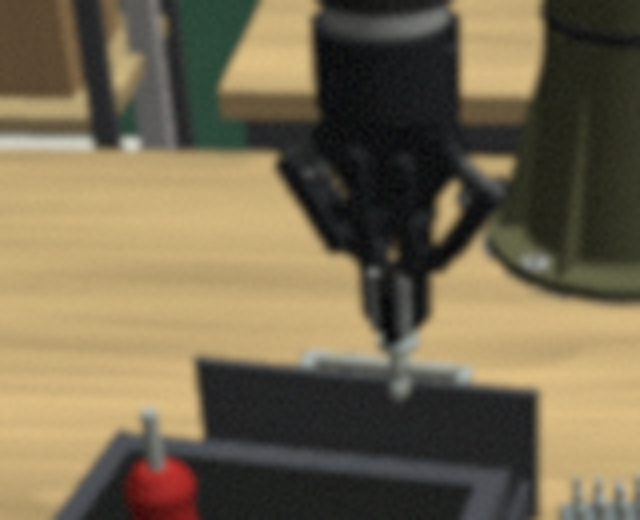

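Emit:
move_arm([
  [0.0, 0.346, -0.034],
  [0.0, 0.346, -0.034],
  [0.0, 0.346, -0.034],
  [0.0, 0.346, -0.034],
  [0.0, 0.346, -0.034],
  [0.0, 0.346, -0.034],
  [0.0, 0.346, -0.034],
  [0.0, 0.346, -0.034],
  [0.0, 0.346, -0.034],
  [0.0, 0.346, -0.034],
  [0.0, 0.346, -0.034],
  [0.0, 0.346, -0.034],
], turn=[-23.5, -23.5, -23.5, -23.5, -23.5, -23.5, -23.5, -23.5, -23.5, -23.5, -23.5, -23.5])

```text
clock: 8.97
tool_pos: [633.3, 201.0, 205.7]
tool_rot: [-20.3, 88.2, -17.3]
contact_force: [0.4, 0.3, -1.0]
opening: 8.9
```

```bash
python3 -c "
from h import *
plan([635.1,202.5,160],93)
shot('scene','s6',310,90,410,250)
shot('top','t6',125,130,225,230)"
```

```text
t8.97 pos [633.3 201.  205.7] yang 93.0 tilt [ 0.029 -0.009 -1.   ] F [ 0.4  0.3 -1. ] T [-0.   -0.    0.01] op 8.9 j [18. 24.  3. 67. -1. 15.]
delta [0.0457 0.0019 0.0005] mm 46.0 turn -0.0
s6 k 3 off 310 90
t6 k 6 off 125 130
```

View pics/s6.png

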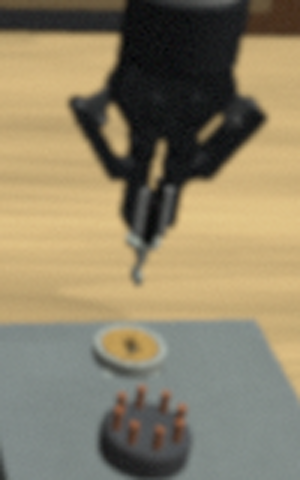

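View pics/t6.png

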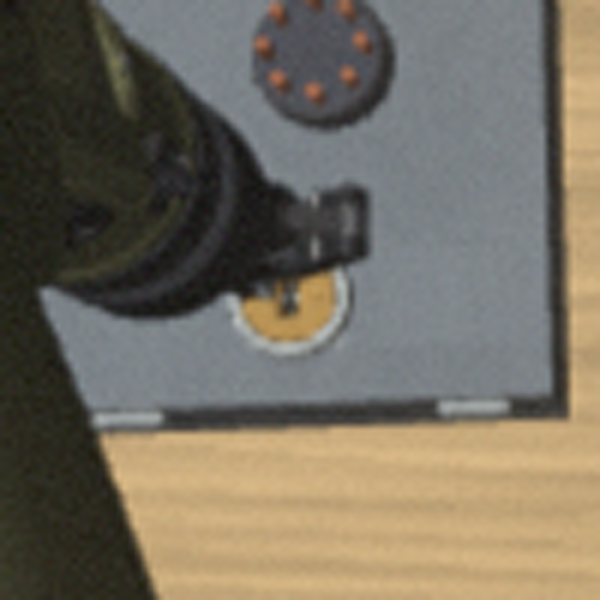

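Emit:
move_arm([
  [0.015, 0.002, 0.0005],
  [0.03, 0.002, 0.0005],
  [0.04, 0.002, 0.0005],
  [0.042, 0.002, 0.0005],
  [0.042, 0.002, 0.0005],
], turn=[0, 0, 0, 0, 0])

```text
clock: 9.48
tool_pos: [634.7, 201.0, 163.7]
tool_rot: [-20.7, 88.3, -17.8]
contact_force: [0.5, -0.2, -0.9]
opening: 9.2
```

```bash
python3 -c "
from h import *
plan([635.1,202.5,160],93)
d=shot('scene','s7',330,155,380,225)
np.savez('scene.npz',**d)
print(pr(d,[635.1,202.5,112]),pr(d,[635.1,202.5,120]),pr(d,[635.1,202.5,153]))
d=shot('top','t7',145,145,205,205)
np.savez('top.npz',**d)
"
```

```text
t9.48 pos [634.7 201.  163.7] yang 92.8 tilt [ 0.029 -0.009 -1.   ] F [ 0.5 -0.2 -0.9] T [ 0.04  0.02 -0.02] op 9.2 j [18. 26. -1. 62. -1. 15.]
delta [0.0037 0.0015 0.0004] mm 4.0 turn -0.2
s7 k 8 off 330 155
[351.55522857 204.16409041] [352.09460258 201.19694617] [354.37366928 188.65959828]
t7 k 10 off 145 145
```

View pics/s7.png

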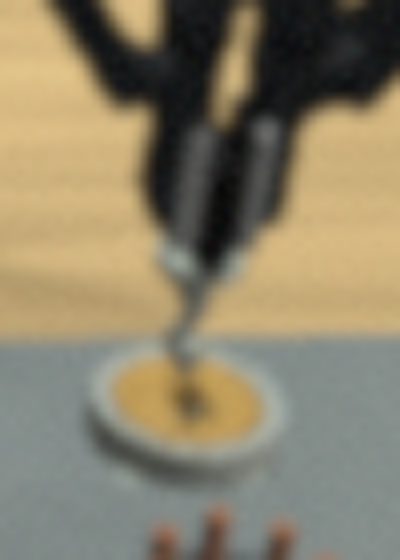

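View pics/t7.png

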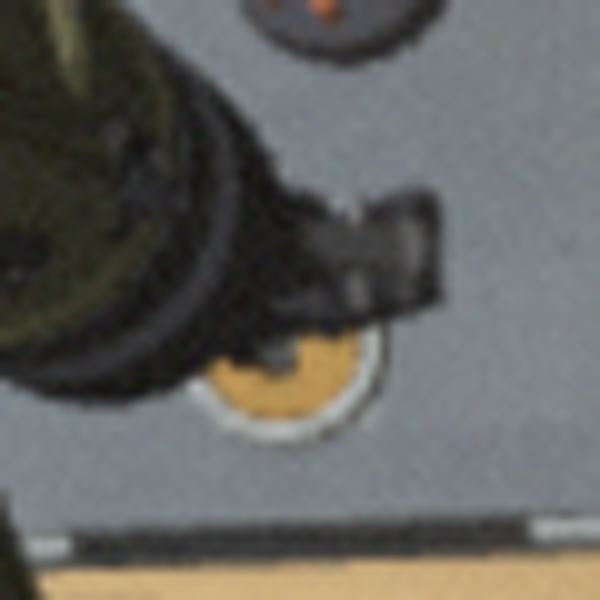

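```bash
python3 -c "
from h import *
d=dict(np.load('scene.npz'));c=d['img'][178:216,338:370]
cv2.imwrite('pics/s7b.png',cv2.resize(cv2.convertScaleAbs(c,alpha=1.3),None,fx=15,fy=15,interpolation=cv2.INTER_CUBIC))
I=d['img'][190:220,335:372].astype(float);sat=I.max(2)-I.min(2)
M=(cv2.resize(sat,None,fx=8,fy=8,interpolation=cv2.INTER_CUBIC)>60).astype(np.uint8); M[:50]=0
n,l,s,cc=cv2.connectedComponentsWithStats(M);k=1+s[1:,4].argmax()
cn,_=cv2.findContours((l==k).astype(np.uint8),0,1);h=cv2.convexHull(max(cn,key=cv2.contourArea));e=cv2.fitEllipse(h)
u=(np.array(e[0])+.5)/8-.5+[335,190];print(e,s[k],u,bp(d,*u,112))
u0=pr(d,[635,202,130]);print(u0,pr(d,[636,202,130])-u0,pr(d,[635,203,130])-u0,pr(d,[635,202,131])-u0)
"
```

```text
((147.16038513183594, 119.74797821044922), (82.20328521728516, 145.910400390625), 100.34548950195312) [  75   79  145   84 8663] [352.95754814 204.53099728] [636.36382576 205.32008441 112.        ]
[352.53566134 197.41827909] [0.08798901 0.27258305] [0.46290284 0.00680857] [ 0.06842556 -0.37720744]
```

View pics/s7b.png

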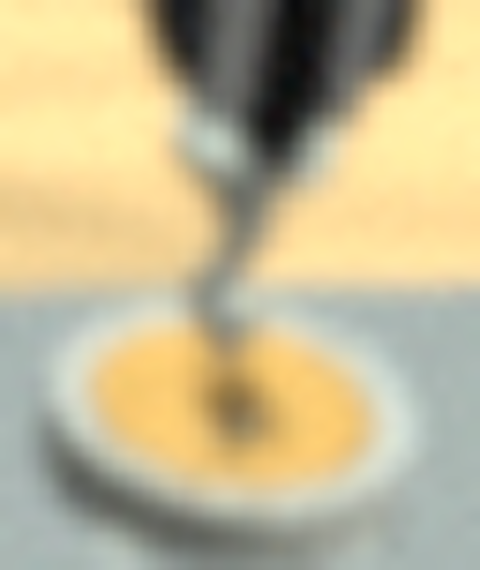

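Emit:
move_arm([
  [0, 0.0022, 0.001],
  [0.003, 0.0022, 0.001],
  [0.006, 0.0022, 0.001],
  [0.009, 0.0022, 0.001],
  [0.012, 0.0022, 0.001],
  [0.014, 0.0022, 0.001],
  [0.014, 0.0022, 0.001],
  [0.014, 0.0022, 0.001],
], turn=[-0.2, -0.2, -0.2, -0.2, -0.2, -0.2, -0.2, -0.2])

```text
clock: 10.25
tool_pos: [636.8, 203.8, 150.8]
tool_rot: [-18.8, 88.2, -15.7]
contact_force: [-0.0, 0.6, -2.2]
opening: 9.0
```

```bash
python3 -c "
from h import *
st()
d=shot('scene','s8',338,170,370,216)"
```

```text
t10.25 pos [636.8 203.8 150.8] yang 93.1 tilt [ 0.031 -0.009 -0.999] F [-0.   0.6 -2.2] T [-0.02  0.04 -0.06] op 9.0 j [18. 26. -1. 61. -1. 15.]
s8 k 13 off 338 170
```

View pics/s8.png

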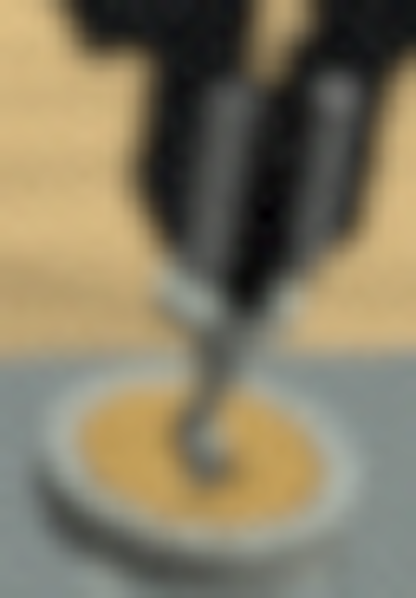

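Emit:
move_arm([
  [0.002, 0, 0],
  [0.004, 0, 0],
  [0.006, 0, 0],
  [0.008, 0, 0],
  [0.01, 0, 0],
  [0.01, 0, 0],
], turn=[0, 0, 0, 0, 0, 0])

```text
clock: 10.8
tool_pos: [638.1, 204.2, 142.3]
tool_rot: [-15.9, 88.0, -12.9]
contact_force: [-0.3, 1.0, 3.8]
opening: 9.0
```

```bash
python3 -c "
from h import *
st()
d=shot('scene','s9',338,170,370,216)"
```

```text
t10.80 pos [638.1 204.2 142.3] yang 93.1 tilt [ 0.033 -0.008 -0.999] F [-0.3  1.   3.8] T [0.07 0.07 0.01] op 9.0 j [18. 27. -2. 60. -1. 15.]
s9 k 13 off 338 170
```

View pics/s9.png

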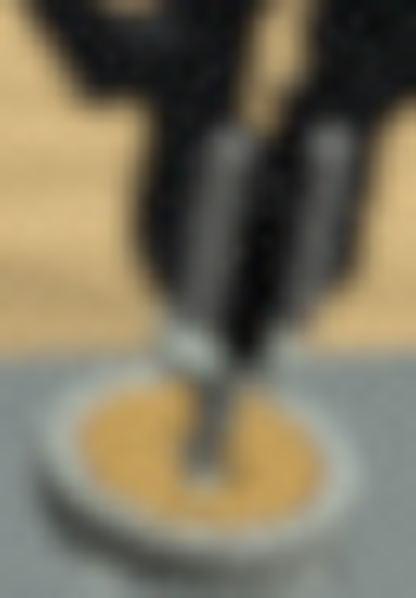

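The blade is in the keyway (tip hidden at crop (205,480)), with 4 N of resistance. Pressing on.

Emit:
move_arm([
  [0.003, 0, 0],
  [0.006, 0, -0.0003],
  [0.009, 0, -0.0005],
  [0.012, 0, -0.0007],
  [0.015, 0, -0.0008],
  [0.018, 0, -0.001],
  [0.021, 0, -0.001],
  [0.024, 0, -0.001],
  [0.024, 0, -0.001],
  [0.024, 0, -0.001],
], turn=[0, 1, -1, 1, -1, 1, -1, 0, 0, 0])

```text
clock: 11.68
tool_pos: [638.4, 204.1, 121.1]
tool_rot: [-13.9, 87.9, -10.8]
contact_force: [-6.0, -1.8, 17.3]
opening: 8.6
```

```bash
python3 -c "
from h import *
st()
d=shot('scene','s10',338,170,370,216)"
```

```text
t11.68 pos [638.4 204.1 121.1] yang 93.1 tilt [ 0.035 -0.007 -0.999] F [-6.  -1.8 17.3] T [-0.4   1.39  0.01] op 8.6 j [18. 27. -4. 57. -1. 15.]
s10 k 13 off 338 170
```

View pics/s10.png

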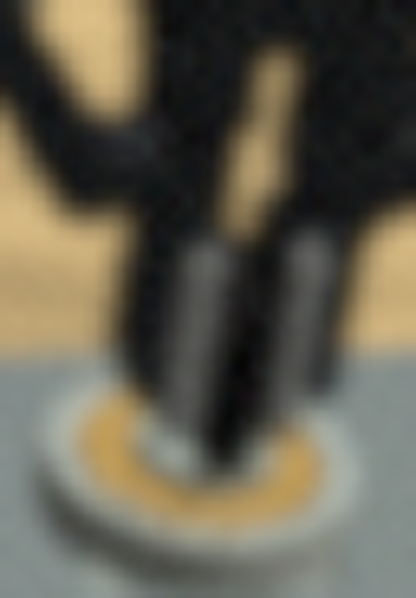

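Emit:
move_arm([
  [0.003, 0, -0.0008],
  [0.005, 0, -0.001],
  [0.006, 0, -0.001],
  [0.006, 0.0005, -0.001],
  [0.006, -0.0005, -0.001],
  [0.006, 0, -0.001],
], turn=[0, 1.5, -1.5, 1.5, -1.5, 0])

```text
clock: 12.23
tool_pos: [638.5, 204.1, 120.9]
tool_rot: [-11.0, 87.7, -7.8]
contact_force: [-11.5, -4.7, 34.6]
opening: 9.3
```

```bash
python3 -c "
from h import *
st()
d=shot('scene','s11',338,170,370,216)"
```

```text
t12.23 pos [638.5 204.1 120.9] yang 93.2 tilt [ 0.04  -0.005 -0.999] F [-11.5  -4.7  34.6] T [-1.09  2.71 -0.05] op 9.3 j [18. 27. -4. 57. -1. 15.]
s11 k 13 off 338 170
```

View pics/s11.png

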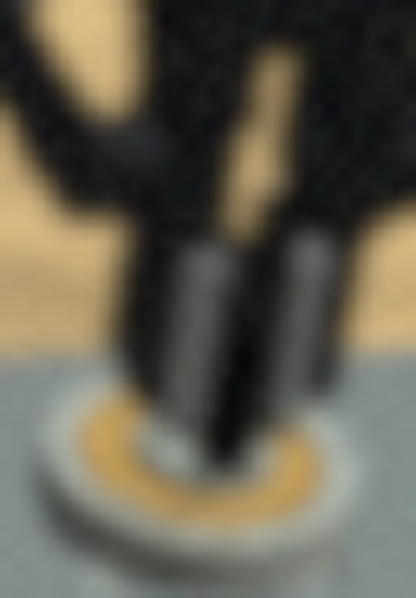

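Under 35 N it no longer moves and the collar lies on the face, so it's home. Turning clockwise while pressing lightly.

Emit:
move_arm([
  [0.003, 0, 0],
  [0.003, 0, 0],
  [0.003, 0, 0],
  [0.003, 0, 0],
  [0.003, 0, 0],
  [0.003, 0, 0],
  [0.003, 0, 0],
  [0.003, 0, 0],
], turn=[4, 8, 12, 16, 20, 24, 28, 30])

```text
clock: 12.95
tool_pos: [638.3, 203.4, 121.0]
tool_rot: [18.1, 87.6, -9.1]
contact_force: [-8.6, -3.6, 21.4]
opening: 8.8
```

```bash
python3 -c "
from h import *
st()
d=shot('scene','s12',338,170,370,216)"
```

```text
t12.95 pos [638.3 203.4 121. ] yang 62.8 tilt [ 0.041 -0.007 -0.999] F [-8.6 -3.6 21.4] T [-1.1   2.16 -0.02] op 8.8 j [18. 27. -4. 57. -1. 45.]
s12 k 13 off 338 170
```

View pics/s12.png

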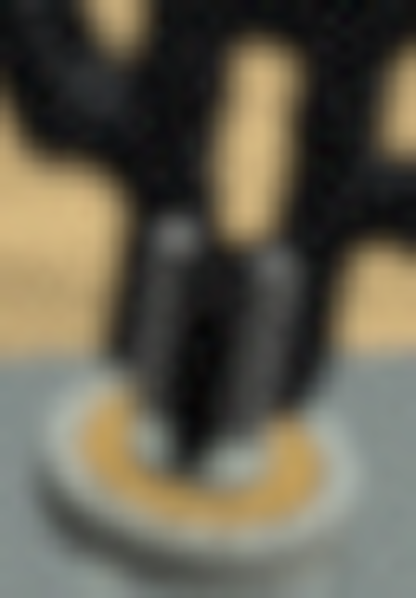

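Emit:
move_arm([
  [0.003, 0, 0],
  [0.003, 0, 0],
  [0.003, 0, 0],
  [0.003, 0, 0],
  [0.003, 0, 0],
  [0.003, 0, 0],
  [0.003, 0, 0],
  [0.003, 0, 0],
  [0.003, 0, 0],
  [0.003, 0, 0],
  [0.003, 0, 0],
  [0.003, 0, 0],
], turn=[6, 12, 18, 24, 30, 36, 42, 48, 54, 60, 62, 62])

```text
clock: 14.0
tool_pos: [637.4, 202.6, 121.2]
tool_rot: [78.7, 87.6, -10.7]
contact_force: [-10.8, -4.7, 23.4]
opening: 9.2
```

```bash
python3 -c "
from h import *
st()
d=shot('scene','s13',338,170,370,216)
d=shot('top','t13',145,145,205,205)"
```

```text
t14.00 pos [637.4 202.6 121.2] yang 0.7 tilt [ 0.041 -0.008 -0.999] F [-10.8  -4.7  23.4] T [-1.17  2.75  0.03] op 9.2 j [ 18.  27.  -4.  57.  -1. 108.]
s13 k 13 off 338 170
t13 k 10 off 145 145
```

View pics/s13.png

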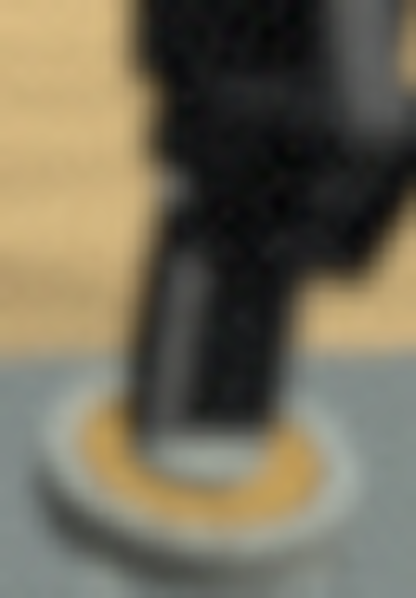

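View pics/t13.png

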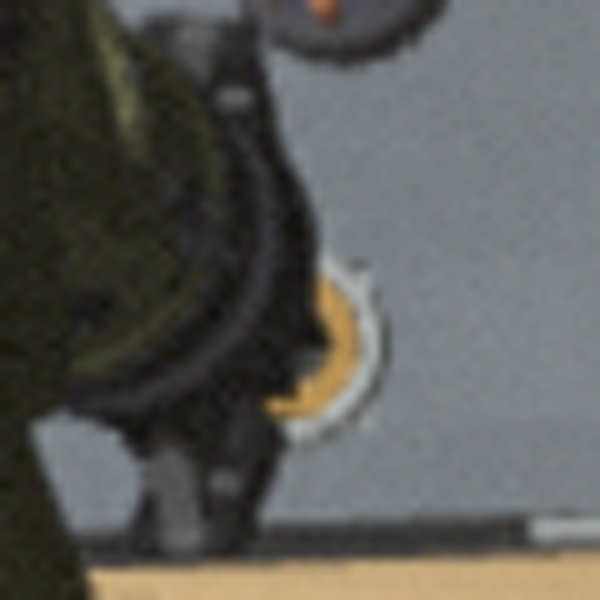

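Emit:
move_arm([
  [0.0025, 0, 0],
  [0.0025, 0, 0],
  [0.0025, 0, 0],
  [0.0025, 0, 0],
  [0.0025, 0, 0],
  [0.0025, 0, 0],
  [0.0025, 0, 0],
  [0.0025, 0, 0],
], turn=[2, 4, 4, 4, 4, 4, 4, 4])

```text
clock: 14.77
tool_pos: [637.1, 202.5, 121.3]
tool_rot: [83.3, 87.6, -10.0]
contact_force: [-7.3, -1.5, 19.2]
opening: 9.0
```

```bash
python3 -c "
from h import *
st()
d=shot('scene','s14',60,90,460,310)
d=shot('top','t14',120,80,400,290);st()"
```

```text
t14.77 pos [637.1 202.5 121.3] yang -3.2 tilt [ 0.042 -0.007 -0.999] F [-7.3 -1.5 19.2] T [-0.57  1.95  0.07] op 9.0 j [ 18.  27.  -5.  57.  -1. 111.]
s14 k 2 off 60 90
t14 k 2 off 120 80
t14.87 pos [637.1 202.6 121.3] yang -3.2 tilt [ 0.042 -0.007 -0.999] F [-8.2 -2.6 18.5] T [-0.55  1.95  0.1 ] op 8.8 j [ 18.  27.  -5.  57.  -1. 111.]
```

View pics/s14.png

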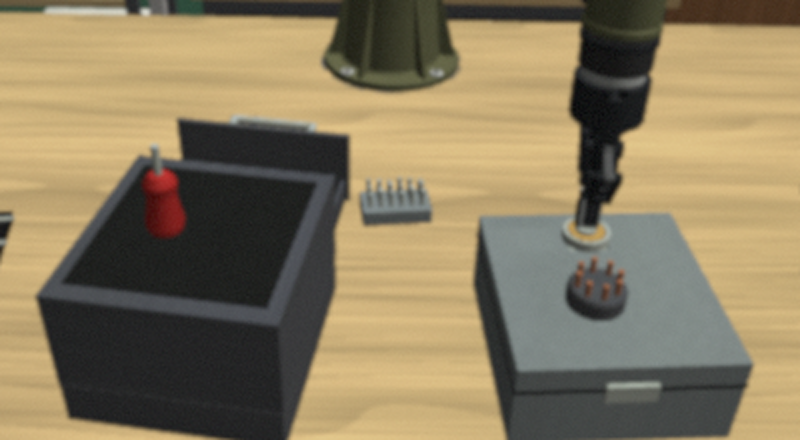

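View pics/t14.png

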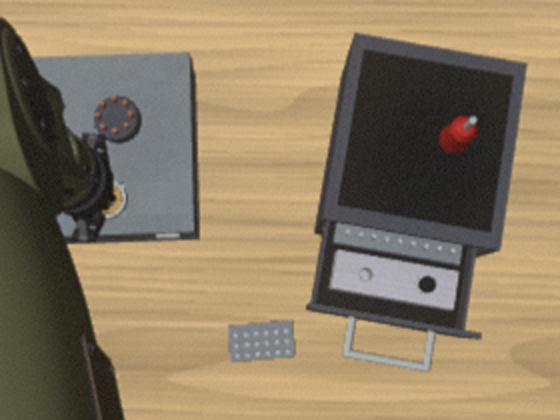

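```bash
python3 -c "
from h import *
r.hand_in();st()"
```

```text
the job is handed in; nothing more can be done
the job is handed in; nothing more can be done
```

I finished all the steps and handed the job in at about 14.9 s; the robot gives no verdict.

- **Drawer:** I pulled it to its stop, where the pull force rose to about 36 N. The camera put its travel at 108 mm, and the gripper had moved about 105 mm. The last picture shows it still open. The 104 mm threshold falls close below those two readings.
- **Key:** I took it from the left hole of the rack and pushed it into the keyway. It stopped moving under about 35 N, at the tool height I expected for the collar resting on the face (112 mm).
- **Turn:** I turned the gripper about 96° clockwise. Allowing for the key's play of about 9°, the lock should be near 1.5 rad. I could not read the lock angle directly. The twist at the wrist was small (0.07–0.10 N m), which fits the return spring; a blocked or slipping key would most likely have shown more.
- **At hand-in:** the fingers were still closed on the key (9 mm opening) and pressing down with about 19 N. In the last pictures the nut driver, bit holder, bit block and stubby screwdriver look untouched.

**Disagreements in the checks:**
- The two cameras put the lock about 3 mm apart in y, so I aimed between them; the chamfer took up the rest.
- Pulling the drawer left the tool tilted by about 1.7°, and it was about 2.4° by the end. The key still went in and turned.

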